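# Draw the spent battery pack out of the analyser's side bay

### The arm

A 6-joint arm with a two-finger parallel gripper is mounted at the origin on the work surface. World frame = base frame: x ahead of the robot, y to its left, z up, the work surface at z = 0. Lengths are in m, angles in rad, forces in N, time in s.
With the tool pointing down it reaches from about 0.3 to 0.875 m from the base axis. Payload 6.4 kg.
Tool frame: the origin (TCP) lies at the centre of the arm's flange, where the gripper is bolted on; the fingertips stand 166 mm ahead of it and the grasp point (between the pads) lies 147 mm ahead of it (env.nose_length is the distance from the TCP to the fingertips, in m); z points along the fingers, y is the line along which they close (so a half turn about z gives the same grasp; the last joint's range is limited). The gripper opens to 88 mm and grips with 3 to 60 N. Pads are 18 mm wide; open, the fingers measure 123 mm over their backs; the gripper's body (75 mm by 187 mm) begins 45 mm behind the grasp point.
Start: joints at [1.039, 0.181, 1.607, -0, 1.354, -0.206], TCP at [0.184, 0.545, 0.405] pointing down, gripper open.
Joint ranges: [-2.99, 2.99], [-0.89, 2.07], [0.3, 2.58], [-1.14, 4.28], [0, 2.63], [-3.12, 3.12]. Speed limits (rad/s): [2.57, 2.57, 3.01, 3.14, 3.14, 3.14].

### API

Orientations are given as a 3x3 rotation matrix whose columns are the frame's x, y, z axes.
In Python, from workcell import env, imaging gives the robot as it stands.
- The arm moves only by the tool servo_tool, never from a script. Its argument "commands" is text: rows parted by semicolons, each of 7 numbers parted by spaces: the shift along the tool's x, y, z in m, then the turn, a rotation vector about the tool's x, y, z in degrees, then the closure, from 0 (fully open) to 1 (shut). A call has exactly 8 rows; each row is the pose to reach, as a shift and turn from the pose commanded when the call began, along the tool's axes at that moment; what a row does not reach only later rows make up. A row lasts 1/12 s, in which the tool goes at most 41.7 mm and 7.16 degrees, less where a joint would pass 70% of its speed; a pose out of reach is approached as far as the arm can. A call with a gripper value outside its range is refused whole. The fingers move at their own pace and stop on an object; "grip_force" is the grip in N (left out, the last holds). Time passes only in rows, so rows that repeat a pose let the fingers close, or fill a call up. It gives the time, the measured TCP pose, the force, the opening and the grip force at its end, in the units of the state.
- env.get_obs(): the state, without advancing time (a new reading comes with each control period).
- imaging.snapshot(name): name is "side" or "top"; returns a dict with "color" (420x560x3 uint8, red, green, blue), "intrinsics" (3x3 intrinsics, pixels), "cam_to_world" (4x4, takes a point from camera to world coordinates). Camera axes: x right, y down, z forward; pixel columns grow to the right and rows downward; lengths in m; the calibration is good to about 2 mm. A picture is of the moment at which its call begins. There is no depth.
- env.close_job(): hands the job in; it is judged then, once.
The state is a dict: "time_s": time; "qpos": joint angles; "joint_velocities": joint speeds; "tau": joint torques, N m; "ee_pos": TCP position; "tcp_rot": TCP orientation; "ft_force": force on the tool from outside, world axes, zero at the start; "torque": the same for the moment, N m; "width": finger opening in m; "finger_force": force on a finger pad.
Only numpy, scipy, OpenCV 4.12 (cv2) and the standard library are available. Lean on these libraries where they do the work, as an engineer would, in place of code of your own. Each camera call takes 0.05 s, during which the arm holds its last target. There are 200 camera calls.

### The job

Press the yellow lock tab down and keep it pressed while you slide the lock all the way open (towards the tab's raised ridge), without pressing very hard. Then draw the spent battery pack (red handle) out sideways through the mouth of the bay onto the apron, and lower it, not drop it, into the red tray, flat and lengthwise. Leave the lock open, the fresh pack in its green tray and everything else on the bench where it is.

Things in the scene. Friction and masses are not known exactly. Their poses are not given: they have to be found in the camera images.
- analyser: White bench analyser, fixed. Origin on the table under the centre of the battery bay's mouth; z up, mouth faces its -y. Its fixed roof lies 51 to 60 mm above the table, over y 0 to 110 mm, x -125 to +50 mm; the head, 130 mm high, begins at y 110 mm. Outside the mouth a flat metal apron, 8 mm above the table, runs from y 0 to -150 mm, x -55 to +55 mm.
- bay_mouth (a point): Centre of the bay's mouth, 30 mm above the table, axes as the analyser's. Bay 52 mm wide (x), 43 mm high, floor level with the apron. Until the lock is slid away, a red steel blade of the lock, 14 mm wide, hangs 4 mm outside the mouth at x -12 to -26 mm, before the pack's shoulder and beside its handle.
- tab_top (a point): Centre of the yellow lock tab's upper face, 80 mm above the table at rest. Clear face 49 mm (analyser's x) by 30 mm (y); a ridge 5 mm high stands at its -x end. Sprung: 2 N to start it, 5 N fully down at 8 mm. It releases the slide only when at least 6.5 mm down; let up, it locks again in the next notch (20 mm apart). Over 45 N damages it.
- lock (a joint): Lock slide on the roof, m: 0 to 0.003 = shut at the start, 0.062 = fully open; grows as the slide (with tab and blade) moves along the analyser's -x. Friction about 2 N. Open is beyond 0.056 m.
- lock_tab (a joint): How far the yellow tab is pressed down, m: 0 = up, 0.008 = fully down.
- pack_handle (a point): Where to pinch the spent pack's red handle, 27 mm above the pack's underside, 81 mm from pack_block towards the pack's -y. Stem 20 mm wide (x), 52 mm long (y), 10 to 40 mm above the underside; 17 mm further out begins an end flange 32 mm wide, 8 mm thick. The pack's axes are as the analyser's while in the bay: handle towards -y, z up.
- pack_block (a point): Centre of mass of the spent pack, the place to lift it: in the black block, 48 mm wide (x), 100 mm long (y, from +54 to -46 mm of this point), 40 mm high; 24 mm above its underside. With handle 160 mm long, 0.5 to 0.8 kg. Loose in the bay; too heavy to lift level by the handle: draw it out some 125 mm along the apron, then regrasp it here.
- pack_centre (a point): Middle of the spent pack's whole 160 mm length (handle included), 20 mm above its underside; 26 mm towards -y from pack_block.
- red_tray_in (a point): Centre of the inner floor of the red tray, 5 mm above the table; fixed. Inside 80 mm (its x) by 200 mm (its y), rim 18 mm above the table. Aim: pack_centre over this point, pack's y along the tray's y (either way round).
- green_tray_in (a point): The same for the green tray, which holds the fresh pack (green handle); leave alone. The two trays may change places.
- fresh_pack: Fresh pack with green handle, of the same shape as the spent one, in the green tray; origin under the centre of its block. Leave alone.
- amber1: Amber bottle, 64 mm across, 150 mm high; origin at its foot. Bystander.
- amber2: Amber bottle, 64 mm across, 150 mm high; origin at its foot. Bystander.
- beaker: Glass beaker, 70 mm across, 85 mm high; origin at its foot. Bystander.
- flask: Conical glass flask, 80 mm across, 120 mm high; origin at its foot. Bystander.
- spatula: Spatula lying on the bench; origin under its middle. Bystander.
- jar: White jar with blue lid, 72 mm across, 80 mm high; origin at its foot. Bystander.
- spent_pack: The spent battery pack itself: black block, red handle and red top label; origin under the centre of the block, 4 mm towards +y and 24 mm below pack_block.
Not all that is in view belongs to the job. There is more than one size of the part that bears red_tray_in; the job needs the smaller. What is shaped like the spent_pack but pink is not meant.

How it is judged:
By the outcome, as a careful person would: the job done as asked, in the order asked, and still so for the second after the job is handed in, with the robot touching nothing.
It also fails if it takes over 64 s, if anything falls off the work surface, if the arm or the gripper's body presses on something with over 40 N, if the wrist force passes 120 N, or if a joint passes its speed limit or range.

## Working session

There is one attempt and no reset: what is moved stays moved. The work goes in short steps, Python scripts to look and compute and a tool call to move; the robot and the scene stay as the last step left them, time stands still between calls to the robot, and variables do not carry over. Pictures are saved under pics/ and viewed, at most 10 in all, crops included, and the job is handed in when it is done.

Besides the shell and the picture viewer there is one more tool, called as name(argument=value, ...) on one line, values as JSON. servo_tool: Moves the arm, as the interface text tells. Its arguments: {"type":"object","properties":{"commands":{"type":"string"},"grip_force":{"type":"number"}},"required":["commands"]}

```bash
mkdir -p pics; ls
python3 - <<'E'
from workcell import env, imaging
import cv2,json,numpy as np
for n in("side","top"):
    s=imaging.snapshot(n); cv2.imwrite(f"pics/{n}0.png",s["color"][:,:,::-1])
    np.savez(f"{n}.npz",K=s["intrinsics"],T=s["cam_to_world"],c=s["color"])
    print(n,s["intrinsics"].round(1).tolist(),s["cam_to_world"].round(4).tolist())
o=env.get_obs();print({k:np.round(v,4).tolist() for k,v in o.items()})
E
```

```text
pics
side [[387.8, 0.0, 279.7], [0.0, 387.8, 210.8], [0.0, 0.0, 1.0]] [[-0.4979, 0.4885, -0.7165, 1.2488], [0.8671, 0.2642, -0.4224, 0.4205], [-0.017, -0.8316, -0.5551, 0.6823], [0.0, 0.0, 0.0, 1.0]]
top [[533.9, 0.0, 273.3], [0.0, 533.9, 212.2], [0.0, 0.0, 1.0]] [[-0.0065, -0.9874, 0.158, 0.2896], [-0.9998, 0.0089, 0.015, -0.0533], [-0.0162, -0.1579, -0.9873, 1.4416], [0.0, 0.0, 0.0, 1.0]]
{'time_s': 0.1, 'qpos': [1.0387, 0.1815, 1.6079, -0.0, 1.3538, -0.2063], 'joint_velocities': [-0.0011, -0.0007, -0.0036, 0.0013, 0.0009, -0.0011], 'tau': [-0.0003, -43.4828, -34.2696, 0.0703, 0.034, -0.0], 'ee_pos': [0.1839, 0.5446, 0.4039], 'tcp_rot': [[-0.9474, 0.32, -0.0008], [0.32, 0.9474, -0.0014], [0.0003, -0.0015, -1.0]], 'ft_force': [-0.6556, 0.1007, 0.2344], 'torque': [0.0484, -0.0503, -0.0543], 'finger_force': 0.0, 'width': 0.0879}
```

View pics/top0.png

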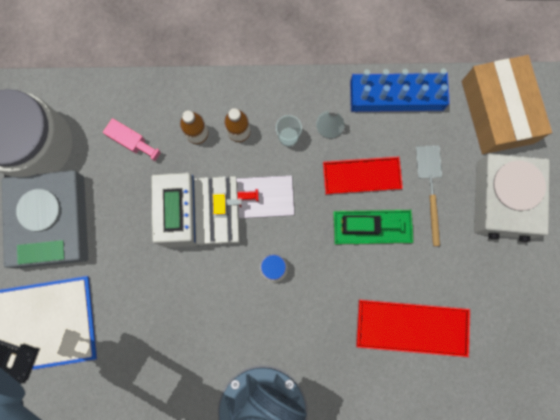

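View pics/side0.png

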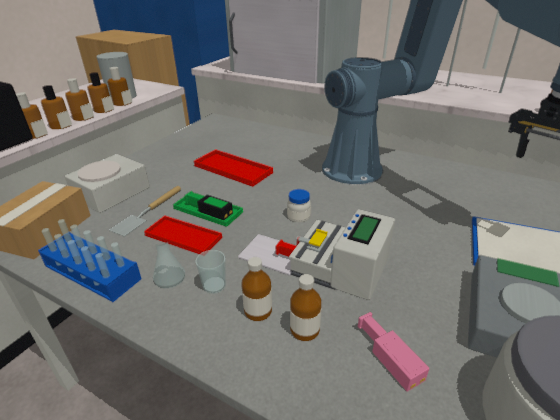

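The top picture shows the analyser at about (195,208) with its mouth facing right (world -y) and the spent pack's handle at (248,196). The small red tray is at (363,176), the green tray at (373,227) and the larger red tray at (413,328). The pink decoy is at (130,140). I'll zoom in to measure.

```bash
python3 - <<'E'
import cv2,numpy as np
c=np.load("top.npz")["c"][:,:,::-1]; cv2.imwrite("pics/t1.png",cv2.resize(c[165:255,145:305],None,fx=5,fy=5,interpolation=cv2.INTER_CUBIC))
c=np.load("side.npz")["c"][:,:,::-1]; cv2.imwrite("pics/s1.png",cv2.resize(c[205:300,235:400],None,fx=4.8,fy=4.8,interpolation=cv2.INTER_CUBIC))
E
cat > h.py <<'E'
import numpy as np,cv2
def load(n): d=np.load(f"{n}.npz"); return d["K"],d["T"],d["c"]
def px2w(n,u,v,z):
    K,T,_=load(n); r=T[:3,:3]@np.linalg.inv(K)@[u,v,1]; o=T[:3,3]; return o+r*(z-o[2])/r[2]
def w2px(n,p):
    K,T,_=load(n); q=K@(T[:3,:3].T@(np.array(p)-T[:3,3])); return q[:2]/q[2]
E
python3 - <<'E'
from h import *
c=load("top")[2]; h=cv2.cvtColor(c,cv2.COLOR_RGB2HSV)
def box(m,x0,x1,y0,y1,name,z):
    k=np.zeros_like(m);k[y0:y1,x0:x1]=m[y0:y1,x0:x1]
    cs=max(cv2.findContours(k,0,2)[0],key=cv2.contourArea);r=cv2.minAreaRect(cs)
    b=cv2.boxPoints(r);w=np.array([px2w("top",*p,z) for p in b]);print(name,np.round(r[0],1),np.round(r[1],1),r[2],"\n",w.round(4).tolist(),w.mean(0).round(4),[np.linalg.norm(w[i]-w[i-1]).round(3) for i in(1,2)])
red=(((h[...,0]<8)|(h[...,0]>172))&(h[...,1]>150)&(h[...,2]>90)).astype('uint8')
box(red,310,415,150,200,"tray",.018)
box(red,230,270,180,215,"handle",.048)
box(((h[...,0]>20)&(h[...,0]<35)&(h[...,1]>140)).astype('uint8'),200,245,185,225,"tab",.08)
box((((h[...,0]>45)&(h[...,0]<75)&(h[...,1]>120)).astype('uint8')),325,420,200,250,"green",.018)
E
```

```text
tray [362.2 175.1] [32.3 76.8] 86.05481719970703 
 [[0.6564, -0.168, 0.018], [0.669, -0.3776, 0.018], [0.5792, -0.3797, 0.018], [0.5666, -0.1721, 0.018]] [ 0.6178 -0.2744  0.018 ] [np.float64(0.21), np.float64(0.09)]
handle [247.5 195. ] [19. 10.] 0.0 
 [[0.5462, 0.0614, 0.048], [0.5733, 0.0616, 0.048], [0.5728, 0.0109, 0.048], [0.5457, 0.0109, 0.048]] [0.5595 0.0362 0.048 ] [np.float64(0.027), np.float64(0.051)]
tab [219.  203.5] [19. 12.] 90.0 
 [[0.5568, 0.124, 0.08], [0.5565, 0.0927, 0.08], [0.5065, 0.0923, 0.08], [0.5068, 0.1234, 0.08]] [0.5316 0.1081 0.08  ] [np.float64(0.031), np.float64(0.05)]
green [373.  226.6] [32.7 78. ] 88.75463104248047 
 [[0.5188, -0.1945, 0.018], [0.5216, -0.4041, 0.018], [0.4333, -0.4018, 0.018], [0.4304, -0.1942, 0.018]] [ 0.476  -0.2986  0.018 ] [np.float64(0.21), np.float64(0.088)]
```

View pics/t1.png

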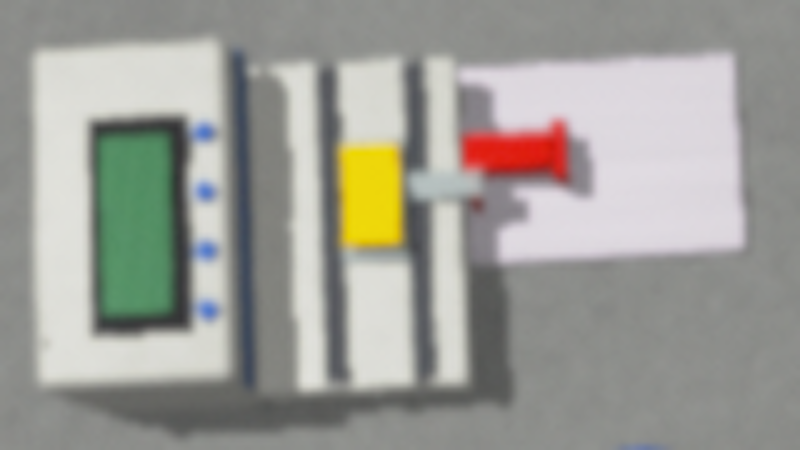

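View pics/s1.png

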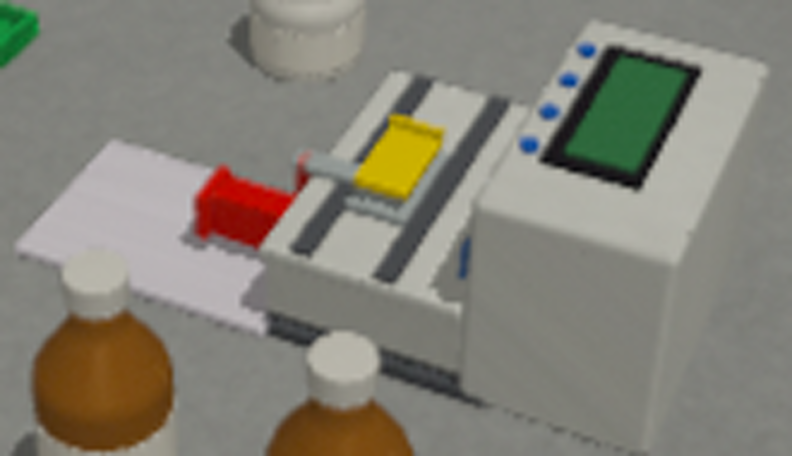

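Run:
```python
from h import *
f=lambda u,v:(145+(u+.5)/5-.5,165+(v+.5)/5-.5)
A=[px2w("top",*f(u,v),.008) for u,v in((735,53),(743,247),(500,263),(490,66))]
print("apron",np.round(A,4).tolist(), "yaw of +y(top edge,bottom edge,end)",[np.degrees(np.arctan2(*(-(d))[:2])) if 0 else np.degrees(np.arctan2(-d[0],d[1])).round(2) for d in (A[3]-A[0],A[2]-A[1])],np.degrees(np.arctan2((A[0]-A[1])[1],(A[0]-A[1])[0])).round(2))
R=[px2w("top",*f(u,v),.060) for u,v in((455,57),(468,384))];print("roof front",np.round(R,4).tolist(),np.degrees(np.arctan2(*(R[0]-R[1])[[1,0]])))
T=[px2w("top",*f(u,v),.080) for u,v in((338,146),(401,145),(404,246),(341,247))];print("tab",np.round(T,4).tolist(),np.mean(T,0))
H=[px2w("top",*f(u,v),.048) for u,v in((465,135),(465,174),(553,132),(555,172),(553,121),(568,121),(569,182),(555,182))];print("handle",np.round(H,4).tolist())
g=lambda u,v:(235+(u+.5)/4.8-.5,205+(v+.5)/4.8-.5)
print("side tab far-ridge...",[px2w("side",*g(u,v),z).round(4).tolist() for u,v,z in((357,187,.08),(405,198,.08),(442,128,.085),(392,116,.085))])
print("side apron",[px2w("side",*g(u,v),.008).round(4).tolist() for u,v in((113,140),(18,245))])
for n,u,v,z in(("amber1cap",188,116,.15),("amber2cap",234,114,.15),("beaker rim",289,124,.085),("flask top",326,119,.12),("flask base",333,126,0.02),("jar lid",273,268,.08)): print(n,px2w("top",u,v,z).round(3))
for n,u,v,z in(("a2cap",255,264,.15),("a1cap",306,282,.15),("flask top",163,243,.12),("beaker rim",212,256,.085),("jar",299,197,.08)): print(n,px2w("side",u,v,z).round(3))
```

```text
apron [[0.6215, -0.0825, 0.008], [0.5135, -0.0855, 0.008], [0.5059, 0.0466, 0.008], [0.6155, 0.0523, 0.008]] yaw of +y(top edge,bottom edge,end) [np.float64(2.53), np.float64(3.3)] 1.63
roof front [[0.6088, 0.0671, 0.06], [0.4345, 0.0595, 0.06]] 2.4943563573264815
tab [[0.5574, 0.1261, 0.08], [0.5576, 0.0933, 0.08], [0.5044, 0.0913, 0.08], [0.5041, 0.1239, 0.08]] [0.53086052 0.10863897 0.08      ]
handle [[0.569, 0.0626, 0.048], [0.5479, 0.0625, 0.048], [0.5701, 0.0157, 0.048], [0.5485, 0.0147, 0.048], [0.5761, 0.0157, 0.048], [0.576, 0.0077, 0.048], [0.543, 0.0072, 0.048], [0.5431, 0.0147, 0.048]]
side tab far-ridge... [[0.5637, 0.099, 0.08], [0.56, 0.1245, 0.08], [0.5025, 0.1191, 0.085], [0.5054, 0.0911, 0.085]]
side apron [[0.5114, -0.0877, 0.008], [0.6186, -0.0822, 0.008]]
amber1cap [0.745 0.181 0.15 ]
amber2cap [0.749 0.064 0.15 ]
beaker rim [ 0.742 -0.076  0.085]
flask top [ 0.743 -0.171  0.12 ]
flask base [ 0.757 -0.198  0.02 ]
jar lid [ 0.364 -0.031  0.08 ]
a2cap [0.757 0.069 0.15 ]
a1cap [0.753 0.184 0.15 ]
flask top [ 0.771 -0.18   0.12 ]
beaker rim [ 0.722 -0.079  0.085]
jar [ 0.381 -0.024  0.08 ]
```

The analyser is yawed about 2.5°, with the mouth at about (0.561, 0.066), the tab at (0.533, 0.109), the handle pinch point at (0.559, 0.032) and the red tray at (0.618, -0.274). The apron length, roof edge and tab size agree with the figures given. I'm moving towards the tab with the fingers closed.

servo_tool(commands="-0.02 -0.012 0 0 0 3 1; -0.05 -0.03 0 0 0 8 1; -0.08 -0.05 0 0 0 13 1; -0.11 -0.07 0 0 0 18 1; -0.14 -0.09 0 0 0 23 1; -0.17 -0.11 0 0 0 28 1; -0.2 -0.13 0 0 0 33 1; -0.23 -0.15 0 0 0 37 1", grip_force=10)

```text
time_s: 0.77
ee_pos: [0.3544, 0.3275, 0.4045]
tcp_rot: [[-0.561, 0.828, -0.0], [0.828, 0.561, -0.0], [0.0, -0.0, -1.0]]
ft_force: [0.7, 0.8, 0.9]
width: 0.0369
finger_force: 0.0
```

```bash
cat > g.py <<'E'
import sys,numpy as np
from scipy.spatial.transform import Rotation as Ro
from workcell import env
o=env.get_obs();x,y,z,a=map(float,sys.argv[1:5]);c,s=np.cos(np.radians(a)),np.sin(np.radians(a))
R=np.array(o["tcp_rot"]);Rt=np.array([[-s,c,0],[c,s,0],[0,0,-1]])
print("t",o["time_s"],"pos",np.round(o["ee_pos"],4),"F",np.round(o["ft_force"],1),"w",round(float(o["width"]),4))
print("shift",(R.T@(np.array([x,y,z])-o["ee_pos"])).round(4),"turn",Ro.from_matrix(R.T@Rt).as_rotvec(degrees=True).round(2),"q",np.round(o["qpos"],2))
E
python3 g.py .533 .109 .30 2.5
```

```text
t 0.7667 pos [0.3544 0.3275 0.4045] F [0.7 0.8 0.9] w 0.0369
shift [-0.281   0.0254  0.1045] turn [-2.00e-02  0.00e+00  3.16e+01] q [ 0.5  -0.03  1.83  0.    1.34 -0.1 ]
```

servo_tool(commands="-0.035 0.003 0.01 0 0 4 1; -0.075 0.006 0.02 0 0 9 1; -0.115 0.01 0.04 0 0 14 1; -0.155 0.014 0.055 0 0 19 1; -0.195 0.018 0.07 0 0 24 1; -0.235 0.021 0.085 0 0 28 1; -0.265 0.024 0.095 0 0 31 1; -0.281 0.025 0.1045 0 0 31.6 1")

```text
time_s: 1.43
ee_pos: [0.535, 0.1076, 0.2989]
tcp_rot: [[-0.042, 0.999, -0.0], [0.999, 0.042, -0.001], [-0.001, -0.0, -1.0]]
ft_force: [0.1, -0.1, 0.0]
width: 0.0005
finger_force: 0.0
```

```bash
python3 g.py .533 .109 .25 2.5
python3 - <<'E'
from workcell import imaging
import cv2
for n in("side","top"):
    c=imaging.snapshot(n)["color"][:,:,::-1]
    if n=="side": a=c[180:280,235:385]
    else: b=c[150:250,150:300]
cv2.imwrite("pics/p3.png",cv2.resize(cv2.hconcat([a,b]),None,fx=2.6,fy=2.6,interpolation=2))
E
```

```text
t 1.4333 pos [0.535  0.1076 0.2989] F [ 0.1 -0.1  0. ] w 0.0005
shift [ 0.0015 -0.0019  0.0489] turn [-0.01  0.05 -0.1 ] q [-0.02  0.24  1.77 -0.    1.13 -0.06]
```

View pics/p3.png

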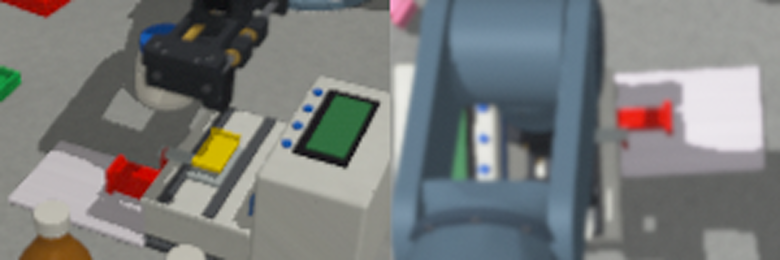

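The side view shows the closed fingers (about (215,90) in the crop) just above the yellow tab (215,150), lined up with it. I'm lowering slowly.

servo_tool(commands="0.001 -0.001 0.008 0 0 0 1; 0.001 -0.001 0.02 0 0 0 1; 0.001 -0.001 0.032 0 0 0 1; 0.001 -0.001 0.042 0 0 0 1; 0.001 -0.001 0.048 0 0 0 1; 0.001 -0.001 0.052 0 0 0 1; 0.001 -0.001 0.054 0 0 0 1; 0.001 -0.001 0.056 0 0 0 1")

```text
time_s: 2.2
ee_pos: [0.532, 0.1124, 0.2443]
tcp_rot: [[-0.048, 0.999, -0.0], [0.999, 0.048, 0.0], [0.0, -0.0, -1.0]]
ft_force: [-1.7, 0.2, 2.6]
width: 0.0003
finger_force: 1.2
```

servo_tool(commands="-0.001 0 0.001 0 0 0 1; -0.002 0 0.002 0 0 0 1; -0.003 0 0.003 0 0 0 1; -0.003 0 0.004 0 0 0 1; -0.003 0 0.005 0 0 0 1; -0.003 0 0.006 0 0 0 1; -0.003 0 0.0065 0 0 0 1; -0.003 0 0.007 0 0 0 1")

```text
time_s: 2.87
ee_pos: [0.5326, 0.1092, 0.2381]
tcp_rot: [[-0.048, 0.999, 0.001], [0.999, 0.048, 0.0], [0.0, 0.001, -1.0]]
ft_force: [-1.9, 1.9, 12.6]
width: 0.0002
finger_force: 6.2
```

servo_tool(commands="0 -0.003 0 0 0 0 1; 0 -0.007 0 0 0 0 1; 0 -0.012 0 0 0 0 1; 0 -0.017 0 0 0 0 1; 0 -0.022 0 0 0 0 1; 0 -0.027 0 0 0 0 1; 0 -0.032 0 0 0 0 1; 0 -0.037 0 0 0 0 1")

```text
time_s: 3.53
ee_pos: [0.496, 0.1073, 0.2383]
tcp_rot: [[-0.048, 0.999, 0.004], [0.999, 0.048, 0.0], [0.0, 0.004, -1.0]]
ft_force: [3.3, 2.7, 6.9]
width: 0.0005
finger_force: 3.2
```

servo_tool(commands="0 -0.004 0.0005 0 0 0 1; 0 -0.009 0.0005 0 0 0 1; 0 -0.014 0.0005 0 0 0 1; 0 -0.018 0.0005 0 0 0 1; 0 -0.022 0.0005 0 0 0 1; 0 -0.025 0.0005 0 0 0 1; 0 -0.027 0.0005 0 0 0 1; 0 -0.029 0.0005 0 0 0 1")

```text
time_s: 4.2
ee_pos: [0.4677, 0.1057, 0.2382]
tcp_rot: [[-0.048, 0.999, 0.006], [0.999, 0.048, -0.001], [-0.001, 0.006, -1.0]]
ft_force: [4.2, 0.1, 5.3]
width: 0.0003
finger_force: 3.1
```

Run:
```python
from workcell import imaging
import cv2
for n in("side","top"):
    c=imaging.snapshot(n)["color"][:,:,::-1]
    if n=="side": a=c[180:280,235:385]
    else: b=c[150:250,150:300]
cv2.imwrite("pics/p4.png",cv2.resize(cv2.hconcat([a,b]),None,fx=2.6,fy=2.6,interpolation=2))
```

```text
(no output)
```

View pics/p4.png

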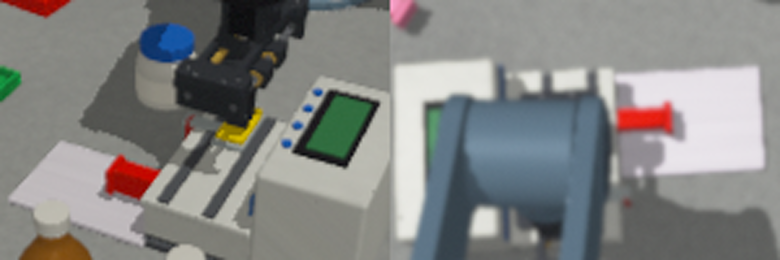

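The lock has travelled with the fingers: the tab is now at crop (240,128) and the blade is clear of the handle. I'll push gently on to the end stop.

servo_tool(commands="0 -0.001 0.0005 0 0 0 1; 0 -0.002 0.0005 0 0 0 1; 0 -0.003 0.0005 0 0 0 1; 0 -0.003 0.0005 0 0 0 1; 0 -0.0035 0.0005 0 0 0 1; 0 -0.004 0.0005 0 0 0 1; 0 -0.0045 0.0005 0 0 0 1; 0 -0.005 0.0005 0 0 0 1")

```text
time_s: 4.97
ee_pos: [0.4634, 0.1053, 0.238]
tcp_rot: [[-0.047, 0.999, 0.007], [0.999, 0.047, -0.001], [-0.001, 0.007, -1.0]]
ft_force: [4.9, 0.4, 8.1]
width: 0.0005
finger_force: 3.7
```

servo_tool(commands="0 -0.001 0 0 0 0 1; 0 -0.002 0 0 0 0 1; 0 -0.003 0 0 0 0 1; 0 -0.003 0 0 0 0 1; 0 -0.0035 0 0 0 0 1; 0 -0.004 0 0 0 0 1; 0 -0.0045 0 0 0 0 1; 0 -0.005 0 0 0 0 1")

```text
time_s: 5.63
ee_pos: [0.4597, 0.1049, 0.2386]
tcp_rot: [[-0.047, 0.999, 0.012], [0.999, 0.047, -0.001], [-0.001, 0.012, -1.0]]
ft_force: [10.4, 0.4, 5.0]
width: 0.0005
finger_force: 6.3
```

servo_tool(commands="0 0 -0.004 0 0 0 1; 0 0.001 -0.012 0 0 0 1; 0 0.001 -0.025 0 0 0 1; 0 0.001 -0.04 0 0 0 1; 0 0.005 -0.055 0 0 0 0.6; 0 0.01 -0.07 0 0 0 0.6; -0.02 0.025 -0.07 0 0 0 0.6; -0.05 0.05 -0.07 0 0 0 0.6")

```text
time_s: 6.3
ee_pos: [0.5077, 0.0589, 0.3066]
tcp_rot: [[-0.051, 0.999, -0.0], [0.999, 0.051, 0.0], [0.0, -0.0, -1.0]]
ft_force: [0.8, 0.2, 0.5]
width: 0.0252
finger_force: 0.0
```

```bash
python3 g.py .559 .029 .2 2.5
python3 - <<'E'
from workcell import imaging
import cv2,numpy as np
from h import *
for n in("side","top"):
    c=imaging.snapshot(n)["color"]
    h=cv2.cvtColor(c,cv2.COLOR_RGB2HSV)
    m=((h[...,0]>20)&(h[...,0]<35)&(h[...,1]>140)).astype('uint8'); k=np.zeros_like(m)
    if n=="side": k[200:260,270:370]=m[200:260,270:370]
    else: k[185:245,200:245]=m[185:245,200:245]
    q=np.argwhere(k)[:,::-1].astype(np.float32)
    if len(q): b=cv2.boxPoints(cv2.minAreaRect(q));print(n,len(q),[px2w(n,*p,.08).round(4).tolist() for p in b])
    c=c[:,:,::-1]
    if n=="side": a=c[180:280,235:385]
    else: b=c[150:250,150:300]
cv2.imwrite("pics/p5.png",cv2.resize(cv2.hconcat([a,b]),None,fx=2.6,fy=2.6,interpolation=2))
E
```

```text
t 6.3 pos [0.5077 0.0589 0.3066] F [0.8 0.2 0.5] w 0.0252
shift [-0.0325  0.0497  0.1066] turn [-0.02 -0.    0.44] q [-0.12  0.15  1.85 -0.    1.14 -0.17]
side 181 [[0.5008, 0.0914, 0.08], [0.4227, 0.0845, 0.08], [0.4371, 0.1188, 0.08], [0.5127, 0.1237, 0.08]]
top 158 [[0.4963, 0.1233, 0.08], [0.496, 0.0923, 0.08], [0.457, 0.0919, 0.08], [0.4573, 0.1229, 0.08]]
```

View pics/p5.png

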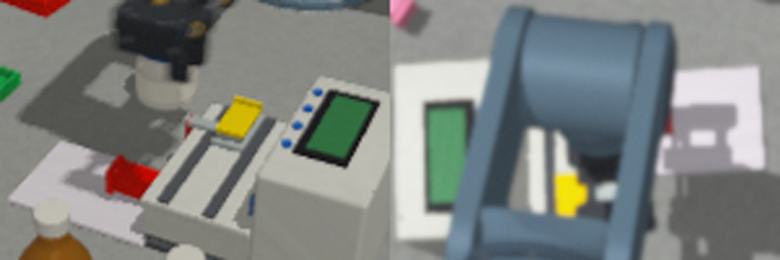

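The lock is open: the tab's +x edge moved from 0.557 to 0.496, about 61 mm, and it has sprung back up. Next is the handle, but first I'll check how high the lock's arm stands.

```bash
python3 - <<'E'
from h import *
f=lambda u,v:(145+(u+.5)/5-.5,165+(v+.5)/5-.5)
g=lambda u,v:(235+(u+.5)/4.8-.5,205+(v+.5)/4.8-.5)
for z in(.06,.065,.07,.075,.08,.085):print(z,px2w("top",*f(480,174),z).round(4),px2w("side",*g(300,176),z).round(4),px2w("top",*f(482,200),z).round(4),px2w("side",*g(303,155),z).round(4))
E
python3 g.py .559 .027 .205 2.5
```

```text
0.06 [0.5456 0.0536 0.06  ] [0.5471 0.0572 0.06  ] [0.5316 0.0525 0.06  ] [0.53   0.0501 0.06  ]
0.065 [0.5446 0.0532 0.065 ] [0.5527 0.0602 0.065 ] [0.5308 0.0521 0.065 ] [0.5357 0.0531 0.065 ]
0.07 [0.5437 0.0528 0.07  ] [0.5584 0.0631 0.07  ] [0.5299 0.0517 0.07  ] [0.5415 0.056  0.07  ]
0.075 [0.5428 0.0524 0.075 ] [0.564 0.066 0.075] [0.529  0.0514 0.075 ] [0.5473 0.059  0.075 ]
0.08 [0.5418 0.0521 0.08  ] [0.5697 0.0689 0.08  ] [0.5281 0.051  0.08  ] [0.5531 0.062  0.08  ]
0.085 [0.5409 0.0517 0.085 ] [0.5753 0.0718 0.085 ] [0.5273 0.0506 0.085 ] [0.5588 0.065  0.085 ]
t 6.4 pos [0.5111 0.0548 0.3067] F [-0.2  0.3  0.4] w 0.0328
shift [-0.0297  0.0463  0.1019] turn [0.16 0.13 0.08] q [-0.12  0.16  1.85 -0.    1.13 -0.17]
```

servo_tool(commands="-0.004 0.006 0.01 0 0 0 0.45; -0.01 0.016 0.02 0 0 0 0.45; -0.016 0.026 0.03 0 0 0 0.45; -0.022 0.034 0.035 0 0 0 0.45; -0.028 0.042 0.038 0 0 0 0.45; -0.032 0.047 0.04 0 0 0 0.45; -0.034 0.05 0.042 0 0 0 0.45; -0.034 0.05 0.042 0 0 0 0.45")

```text
time_s: 7.07
ee_pos: [0.5605, 0.0259, 0.2641]
tcp_rot: [[-0.047, 0.999, 0.0], [0.999, 0.047, -0.0], [-0.0, 0.0, -1.0]]
ft_force: [-0.9, 0.9, -0.2]
width: 0.0485
finger_force: 0.0
```

servo_tool(commands="0.001 -0.001 0.01 0 0 0 0.45; 0.002 -0.001 0.024 0 0 0 0.45; 0.003 -0.0015 0.04 0 0 0 0.45; 0.003 -0.0015 0.055 0 0 0 0.45; 0.003 -0.0015 0.067 0 0 0 0.45; 0.003 -0.0015 0.075 0 0 0 0.45; 0.003 -0.0015 0.079 0 0 0 0.45; 0.003 -0.0015 0.079 0 0 0 0.45")

```text
time_s: 7.73
ee_pos: [0.5581, 0.0294, 0.1843]
tcp_rot: [[-0.048, 0.999, -0.002], [0.999, 0.048, 0.0], [0.0, -0.002, -1.0]]
ft_force: [-0.8, 0.2, -0.1]
width: 0.0486
finger_force: 0.0
```

servo_tool(commands="0 0 0 0 0 0 0.6; 0 0 0 0 0 0 0.75; 0 0 0 0 0 0 0.9; 0 0 0 0 0 0 1; 0 0 0 0 0 0 1; 0 0 0 0 0 0 1; 0 0 0 0 0 0 1; 0 0 0 0 0 0 1", grip_force=20)

```text
time_s: 8.4
ee_pos: [0.5591, 0.0291, 0.1859]
tcp_rot: [[-0.047, 0.999, 0.002], [0.999, 0.047, -0.0], [-0.0, 0.002, -1.0]]
ft_force: [1.4, 0.2, 2.7]
width: 0.0201
finger_force: 19.9
```

servo_tool(commands="-0.003 0 0 0 0 0 1; -0.008 0 0 0 0 0 1; -0.015 0 0 0 0 0 1; -0.023 0 0 0 0 0 1; -0.032 0 0 0 0 0 1; -0.041 0 0 0 0 0 1; -0.05 0 0 0 0 0 1; -0.06 0 0 0 0 0 1")

```text
time_s: 9.07
ee_pos: [0.5614, -0.0302, 0.1856]
tcp_rot: [[-0.048, 0.999, 0.0], [0.999, 0.048, 0.002], [0.002, 0.0, -1.0]]
ft_force: [0.6, 5.9, 5.8]
width: 0.02
finger_force: 19.9
```

servo_tool(commands="-0.01 0 0 0 0 0 1; -0.02 0 0 0 0 0 1; -0.03 0 0 0 0 0 1; -0.04 0 0 0 0 0 1; -0.05 0 0 0 0 0 1; -0.058 0 0 0 0 0 1; -0.064 0 0 0 0 0 1; -0.067 0 0 0 0 0 1")

```text
time_s: 9.73
ee_pos: [0.5644, -0.0976, 0.1855]
tcp_rot: [[-0.047, 0.999, -0.001], [0.999, 0.047, 0.002], [0.002, -0.001, -1.0]]
ft_force: [-0.6, 5.2, 5.7]
width: 0.0197
finger_force: 19.9
```

servo_tool(commands="0 0 0 0 0 0 0.6; 0 0 0 0 0 0 0.5; 0 0 0 0 0 0 0.45; 0 0 -0.01 0 0 0 0.4; 0 0 -0.03 0 0 0 0.3; 0.005 0 -0.05 0 0 0 0.2; 0.025 0 -0.06 0 0 0 0.2; 0.05 0 -0.06 0 0 0 0.2")

```text
time_s: 10.4
ee_pos: [0.5635, -0.0486, 0.2489]
tcp_rot: [[-0.046, 0.999, 0.005], [0.999, 0.046, -0.002], [-0.002, 0.005, -1.0]]
ft_force: [0.4, 0.3, 0.1]
width: 0.0696
finger_force: 0.0
```

```bash
python3 g.py .5605 -.0137 .192 2.5
python3 - <<'E'
from workcell import imaging
import cv2
for n in("side","top"):
    c=imaging.snapshot(n)["color"][:,:,::-1]
    if n=="side": a=c[180:280,195:345]
    else: b=c[150:250,180:330]
cv2.imwrite("pics/p6.png",cv2.resize(cv2.hconcat([a,b]),None,fx=2.6,fy=2.6,interpolation=2))
E
```

```text
t 10.4 pos [ 0.5635 -0.0486  0.2489] F [0.4 0.3 0.1] w 0.0696
shift [ 0.0352 -0.0017  0.0568] turn [0.31 0.13 0.12] q [-0.3   0.35  1.75 -0.    1.04 -0.34]
```

View pics/p6.png

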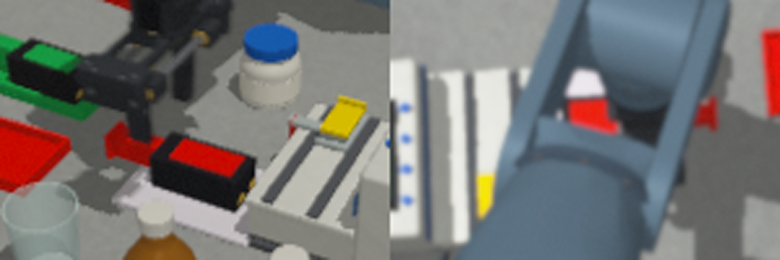

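The pack (block at crop (205,170)) is clear of the bay and lies on the apron with its handle outward. The lock is still open. I'm regrasping at the block.

servo_tool(commands="0.006 0 0 0 0 0 0.2; 0.015 -0.001 0 0 0 0 0.2; 0.025 -0.002 0.005 0 0 0 0.2; 0.032 -0.002 0.015 0 0 0 0.2; 0.035 -0.002 0.03 0 0 0 0.2; 0.035 -0.002 0.043 0 0 0 0.2; 0.035 -0.002 0.052 0 0 0 0.2; 0.035 -0.002 0.056 0 0 0 0.2")

```text
time_s: 11.17
ee_pos: [0.5576, -0.0127, 0.1868]
tcp_rot: [[-0.048, 0.999, -0.004], [0.999, 0.048, 0.001], [0.001, -0.004, -1.0]]
ft_force: [-0.4, -0.3, -0.8]
width: 0.0705
finger_force: 0.0
```

servo_tool(commands="0 0 0 0 0 0 0.25; 0 0 0 0 0 0 0.35; 0 0 0 0 0 0 0.45; 0 0 0 0 0 0 0.6; 0 0 0 0 0 0 0.8; 0 0 0 0 0 0 1; 0 0 0 0 0 0 1; 0 0 0 0 0 0 1", grip_force=40)

```text
time_s: 11.83
ee_pos: [0.5591, -0.0131, 0.19]
tcp_rot: [[-0.048, 0.999, 0.002], [0.999, 0.048, -0.001], [-0.001, 0.002, -1.0]]
ft_force: [3.0, -0.7, 2.6]
width: 0.0478
finger_force: 40.0
```

servo_tool(commands="0 0 -0.003 0 0 0 1; 0 0 -0.007 0 0 0 1; 0 0 -0.012 0 0 0 1; 0 0 -0.018 0 0 0 1; 0 0 -0.024 0 0 0 1; 0 0 -0.03 0 0 0 1; 0 0 -0.035 0 0 0 1; 0 0 -0.038 0 0 0 1")

```text
time_s: 12.5
ee_pos: [0.5587, -0.0129, 0.2283]
tcp_rot: [[-0.048, 0.999, 0.001], [0.999, 0.048, -0.0], [-0.0, 0.001, -1.0]]
ft_force: [-1.2, 0.3, -5.1]
width: 0.0475
finger_force: 40.0
```

```bash
python3 g.py .6165 -.248 .235 3.4
python3 - <<'E'
from workcell import imaging,env
import cv2
print(env.get_obs()["torque"])
for n in("side","top"):
    c=imaging.snapshot(n)["color"][:,:,::-1]
    if n=="side": a=c[180:280,195:345]
    else: b=c[150:250,180:330]
cv2.imwrite("pics/p7.png",cv2.resize(cv2.hconcat([a,b]),None,fx=2.6,fy=2.6,interpolation=2))
E
```

```text
t 12.5 pos [ 0.5587 -0.0129  0.2283] F [-1.2  0.3 -5.1] w 0.0475
shift [-0.2376  0.0465 -0.0066] turn [ 0.06  0.02 -0.66] q [-0.24  0.37  1.77  0.    1.   -0.28]
[-0.05041767  0.03899756 -0.03404313]
```

View pics/p7.png

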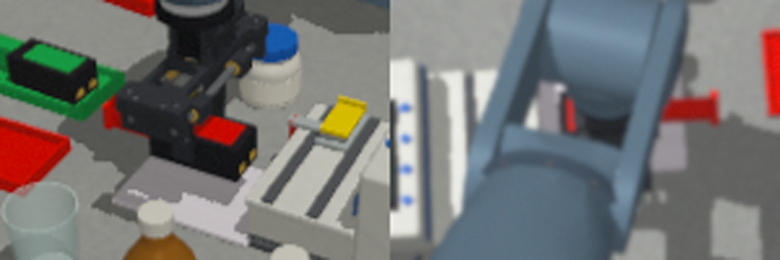

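The pack is held level: the wrist force is 5 N and the moment is near zero. Before lowering it, I'll check the tray position against the side camera while carrying the pack over.

Run:
```python
from h import *
c=load("side")[2];h=cv2.cvtColor(c,cv2.COLOR_RGB2HSV)
m=(((h[...,0]<8)|(h[...,0]>172))&(h[...,1]>150)&(h[...,2]>60)).astype('uint8');k=np.zeros_like(m);k[212:258,135:228]=m[212:258,135:228]
cs=max(cv2.findContours(k,0,2)[0],key=cv2.contourArea);a=cv2.approxPolyDP(cs,5,True)[:,0]
for p in a: print(p,px2w("side",*p,.018).round(4))
```

```text
[145 230] [ 0.6644 -0.3788  0.018 ]
[197 253] [ 0.6722 -0.178   0.018 ]
[221 238] [ 0.5888 -0.1613  0.018 ]
[167 216] [ 0.5798 -0.3732  0.018 ]
```

servo_tool(commands="-0.006 0.001 -0.003 0 0 0 1; -0.02 0.004 -0.006 0 0 0 1; -0.038 0.007 -0.006 0 0 0 1; -0.056 0.011 -0.006 0 0 0 1; -0.075 0.015 -0.006 0 0 -0.2 1; -0.094 0.018 -0.006 0 0 -0.2 1; -0.11 0.021 -0.006 0 0 -0.3 1; -0.12 0.023 -0.006 0 0 -0.3 1")

```text
time_s: 13.27
ee_pos: [0.5876, -0.1344, 0.2333]
tcp_rot: [[-0.051, 0.999, 0.001], [0.999, 0.051, -0.001], [-0.001, 0.0, -1.0]]
ft_force: [-0.5, 0.1, -5.2]
width: 0.0476
finger_force: 40.0
```

servo_tool(commands="-0.008 0.001 0 0 0 0 1; -0.024 0.004 0 0 0 0 1; -0.042 0.008 0 0 0 0 1; -0.06 0.012 0 0 0 0 1; -0.078 0.015 0 0 0 -0.2 1; -0.096 0.018 0 0 0 -0.3 1; -0.11 0.021 0 0 0 -0.3 1; -0.117 0.023 0 0 0 -0.3 1")

```text
time_s: 13.93
ee_pos: [0.6166, -0.2493, 0.2332]
tcp_rot: [[-0.057, 0.998, 0.0], [0.998, 0.057, -0.001], [-0.001, 0.0, -1.0]]
ft_force: [1.1, -1.0, -5.4]
width: 0.0475
finger_force: 40.0
```

```bash
python3 g.py .6165 -.248 .187 3.4
```

```text
t 13.9333 pos [ 0.6166 -0.2493  0.2332] F [ 1.1 -1.  -5.4] w 0.0475
shift [ 0.0013 -0.0001  0.0462] turn [ 0.02  0.04 -0.12] q [-0.56  0.56  1.47 -0.    1.11 -0.62]
```

Run:
```python
from h import *
from scipy.optimize import minimize
M={}
for n,(x0,x1,y0,y1) in {"side":(135,228,210,258),"top":(310,415,150,200)}.items():
    c=load(n)[2];h=cv2.cvtColor(c,cv2.COLOR_RGB2HSV)
    m=(((h[...,0]<8)|(h[...,0]>172))&(h[...,1]>130)&(h[...,2]>45)).astype('uint8');k=np.zeros_like(m);k[y0:y1,x0:x1]=m[y0:y1,x0:x1]
    cs=max(cv2.findContours(k,0,2)[0],key=cv2.contourArea);o=np.zeros_like(m);cv2.fillConvexPoly(o,cv2.convexHull(cs),1)
    M[n]=cv2.resize(o,None,fx=4,fy=4,interpolation=0)
def cost(p,ns):
    x,y,a=p[0],p[1],np.radians(p[2]*100);t=0
    for n in ns:
        P=[w2px(n,[x+np.cos(a)*u-np.sin(a)*v,y+np.sin(a)*u+np.cos(a)*v,z]) for u in(-.045,.045) for v in(-.105,.105) for z in(0,.018)]
        I=np.zeros_like(M[n]);cv2.fillConvexPoly(I,cv2.convexHull(np.round((np.array(P)+.5)*4).astype(np.int32)),1)
        t+=(I!=M[n]).sum()/M[n].sum()
    return t
for ns in(["top"],["side"],["top","side"]):
    r=min((minimize(cost,[.62,-.274,a],args=(ns,),method="Nelder-Mead",options=dict(initial_simplex=[[.62,-.274,a],[.63,-.274,a],[.62,-.264,a],[.62,-.274,a+.03]])) for a in(-.03,.0,.03)),key=lambda r:r.fun)
    print(ns,r.x.round(4),round(r.fun,3))
```

```text
['top'] [ 0.62   -0.2745  0.032 ] 0.026
['side'] [ 0.6171 -0.2797  0.0319] 0.037
['top', 'side'] [ 0.6188 -0.2769  0.0325] 0.111
```

Fitting both views gives the tray centre at (0.619, -0.277) and its yaw at 3.2°. I'm lowering the pack slowly.

servo_tool(commands="0 0 0.004 0 0 0 1; -0.001 0.001 0.01 0 0 0 1; -0.002 0.001 0.017 0 0 0 1; -0.002 0.001 0.024 0 0 0 1; -0.002 0.001 0.03 0 0 0 1; -0.002 0.001 0.035 0 0 0 1; -0.002 0.001 0.039 0 0 0 1; -0.002 0.001 0.042 0 0 0 1")

```text
time_s: 14.6
ee_pos: [0.6173, -0.2488, 0.1904]
tcp_rot: [[-0.058, 0.998, -0.001], [0.998, 0.058, 0.0], [0.0, -0.001, -1.0]]
ft_force: [-0.3, 0.0, -4.9]
width: 0.0474
finger_force: 40.0
```

servo_tool(commands="0 0 0.0005 0 0 0 1; 0 0 0.001 0 0 0 1; 0 0 0.0015 0 0 0 1; 0 0 0.002 0 0 0 1; 0 0 0.0025 0 0 0 1; 0 0 0.003 0 0 0 1; 0 0 0.0035 0 0 0 1; 0 0 0.0035 0 0 0 1")

```text
time_s: 15.27
ee_pos: [0.6174, -0.2491, 0.1877]
tcp_rot: [[-0.058, 0.998, -0.0], [0.998, 0.058, 0.0], [0.0, -0.0, -1.0]]
ft_force: [0.3, -0.6, -6.3]
width: 0.0478
finger_force: 40.0
```

Not touching yet, so I'll go down 2 mm more.

servo_tool(commands="0 0 0.0003 0 0 0 1; 0 0 0.0006 0 0 0 1; 0 0 0.0009 0 0 0 1; 0 0 0.0012 0 0 0 1; 0 0 0.0014 0 0 0 1; 0 0 0.0016 0 0 0 1; 0 0 0.0018 0 0 0 1; 0 0 0.0018 0 0 0 1")

```text
time_s: 15.93
ee_pos: [0.6176, -0.2492, 0.1871]
tcp_rot: [[-0.058, 0.998, 0.0], [0.998, 0.058, -0.0], [-0.0, 0.0, -1.0]]
ft_force: [-4.7, 1.6, 5.3]
width: 0.0477
finger_force: 40.0
```

It has made contact (Fz went from -6 to +5 N) at the expected height. I'm releasing it gently and lifting.

servo_tool(commands="0 0 -0.0005 0 0 0 0.45; 0 0 -0.001 0 0 0 0.42; 0 0 -0.001 0 0 0 0.38; 0 0 -0.001 0 0 0 0.32; 0 0 -0.002 0 0 0 0.25; 0 0 -0.01 0 0 0 0.22; 0 0 -0.025 0 0 0 0.22; 0 0 -0.045 0 0 0 0.22")

```text
time_s: 16.6
ee_pos: [0.617, -0.2489, 0.2309]
tcp_rot: [[-0.058, 0.998, -0.002], [0.998, 0.058, 0.001], [0.001, -0.002, -1.0]]
ft_force: [0.1, -0.4, -0.4]
width: 0.0687
finger_force: 0.0
```

servo_tool(commands="0 0 -0.03 0 0 0 0.2; 0 0 -0.06 0 0 0 0.2; 0 0 -0.09 0 0 0 0.2; 0 -0.03 -0.12 0 0 0 0.2; 0 -0.06 -0.14 0 0 0 0.2; 0 -0.1 -0.15 0 0 0 0.2; 0 -0.14 -0.15 0 0 0 0.2; 0 -0.15 -0.15 0 0 0 0.2")

```text
time_s: 17.27
ee_pos: [0.4641, -0.2575, 0.3829]
tcp_rot: [[-0.057, 0.998, -0.0], [0.998, 0.057, -0.002], [-0.002, -0.0, -1.0]]
ft_force: [-0.1, -0.6, -1.1]
width: 0.0706
finger_force: 0.0
```

```bash
python3 g.py .6 -.25 .4 3
python3 - <<'E'
from workcell import imaging
import cv2
for n in("side","top"):
    c=imaging.snapshot(n)["color"][:,:,::-1]
    if n=="side": a=c[150:300,130:330]
    else: b=c[110:260,210:410]
cv2.imwrite("pics/p8.png",cv2.resize(cv2.hconcat([a,b]),None,fx=2,fy=2,interpolation=2))
E
```

```text
t 17.2667 pos [ 0.4641 -0.2575  0.3829] F [-0.1 -0.6 -1.1] w 0.0706
shift [-0.0003  0.1361 -0.0171] turn [-0.01  0.09  0.28] q [-0.73  0.1   1.74 -0.    1.3  -0.79]
```

View pics/p8.png

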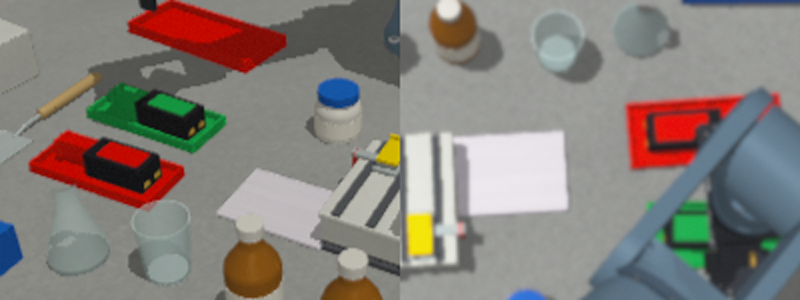

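The spent pack lies flat and lengthwise in the small red tray (crop (122,163)). The lock is open at (395,150), and the fresh pack and bystanders haven't moved. I'm handing in the job.

```bash
python3 -c "from workcell import env; print(env.close_job())"
```

```text
the job is handed in; nothing more can be done
None
```

The job is handed in, with no verdict returned: the lock is fully open (about 61 mm), the spent pack was lowered flat and lengthwise into the small red tray, and in the last pictures nothing else had moved, at about 17 s of the 64 s allowed.

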